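Close the cleaning cage on a screw of unknown hand

TASK

Put all the brass hexagon fittings that are lying on the bench down into the open well of the steel cleaning cage, then close the cage with the blue cover plate. For that, back off the cage's brass clamp screw, which starts screwed right down (nobody knows whether its thread is left- or right-handed: try it and feel which way gives), drop the plate's keyhole over the screw's head, slide the plate home so that the shank sits at the end of the narrow slot, square over the cage, and do the screw up again until it clamps the plate tight. Leave everything else on the bench where it is.

Things in the scene. Friction and masses are not known exactly. Their poses are not given: they have to be found in the camera images.
- cage: fixed open steel box, 100 mm (its x) by 190 mm (its y), 50 mm tall, walls and floor 4 mm; origin at the centre of its underside, z up. Its +y end (from y = +36 mm) is filled by a grey block, top flush with the rim, that carries the clamp screw at x = 0, y = +65 mm. The rest is the well for the fittings: x -46..46, y -91..36 mm; they must lie below the rim.
- screw_a: knurled brass clamp screw, upright in the cage's grey block. Head 28 mm diameter, 22 mm tall (top edge chamfered 3 mm), red mark on top; shank 8 mm. Right- or left-hand thread, not visible, not told. One of screw_a and screw_b sits in the cage (see whose position), the other in the spare block. Origin on its axis, 24 mm below the top of the head; z up; turns with the screw.
- screw_b: as screw_a; the one not in the cage stands in a spare grey block, fixed beside the cage's +y end, and is not used. Either starts screwed right down, head's underside 2 mm over the block. The quick thread lifts the head 4 mm per radian the loosening way, up to 12 mm (nearly half a turn, then a stop; it cannot come out). Friction about 0.06 N m; it stays where left and resists hard at either end.
- head_a (a point): centre of the top face of screw_a's head: 74 mm above the cage's underside when screwed right down with nothing beneath, 77 mm when it clamps the plate, 86 mm fully loosened
- head_b (a point): the same point on screw_b
- plate: loose blue cover plate, 104 mm (its x) by 190 mm (its y), 5 mm thick, about 0.2 kg, flat on the bench at the start. Origin at the centre of its underside, z up. Keyhole: octagonal opening 38 mm across centred at y = +30 mm, from which a slot 14 mm wide runs towards +y, ending at y = +67 mm. Closed, it lies flat on the rim, its axes along the cage's.
- wide_hole (a point): centre of the wide opening of the plate's keyhole, on the underside; with this over the screw the plate goes down over the head, then slides 32 mm towards the cage's -y
- slot_end (a point): point on the underside of the plate at x = 0, y = +62 mm: where the screw's axis comes when the plate is slid home
- handle (a point): centre of the top face of the plate's black upright grip, a block 14 mm (plate's x) by 44 mm (y), 28 mm tall, at x = 0, y = -40 mm; this point is 33 mm above the plate's underside
- part1: loose brass hexagon fitting (plain), 26 mm across flats, 30 mm long along its z, 80 g; origin at its centre; its x axis is square to a pair of flats. Stands on end on the bench at the start. Two to four fittings are present; the others are absent
- part2: loose brass hexagon fitting (plain), 26 mm across flats, 30 mm long along its z, 80 g; origin at its centre; its x axis is square to a pair of flats. Stands on end on the bench at the start. Two to four fittings are present; the others are absent
- part3: loose brass hexagon fitting (with a copper band), 26 mm across flats, 30 mm long along its z, 80 g; origin at its centre; its x axis is square to a pair of flats. Stands on end on the bench at the start. Two to four fittings are present; the others are absent
- part4: loose brass hexagon fitting (with a copper band), 26 mm across flats, 30 mm long along its z, 80 g; origin at its centre; its x axis is square to a pair of flats. Stands on end on the bench at the start. Two to four fittings are present; the others are absent
- tape: bystander, to be left alone: roll of paper tape lying flat, 84 mm across, 20 mm tall
- spool: bystander, to be left alone: white spool, 32 mm across, 30 mm tall
- dish: bystander, to be left alone: small white dish, 72 mm across, 30 mm tall
- driver: bystander, to be left alone: orange-handled screwdriver lying on the bench
- brush: bystander, to be left alone: brush lying on the bench
Things that resemble listed ones, but are neither listed nor needed, are in the scene too. What is shaped like the part that bears screw_b but purple is not meant.

How it is judged:
On the way, in this order (a step that is already met when the one before it is completed fails the run):
1. all fittings present lie in the well and the clamp screw is backed off by at least 7 mm (x of part1 in the frame of cage between -0.046 and 0.046 m and y of part1 in the frame of cage between -0.091 and 0.036 m and z of part1 in the frame of cage between 0 and 0.036 m and x of part2 in the frame of cage between -0.046 and 0.046 m and y of part2 in the frame of cage between -0.091 and 0.036 m and z of part2 in the frame of cage between 0 and 0.036 m and x of part3 in the frame of cage between -0.046 and 0.046 m and y of part3 in the frame of cage between -0.091 and 0.036 m and z of part3 in the frame of cage between 0 and 0.036 m and x of part4 in the frame of cage between -0.046 and 0.046 m and y of part4 in the frame of cage between -0.091 and 0.036 m and z of part4 in the frame of cage between 0 and 0.036 m and ((y of head_a in the frame of cage below 0.1 m and z of head_a in the frame of cage above 0.081 m) or (y of head_b in the frame of cage below 0.1 m and z of head_b in the frame of cage above 0.081 m))), for 0.2 s.
2. the plate lies on the rim, its narrow slot slid home under the screw's head (x of part1 in the frame of cage between -0.046 and 0.046 m and y of part1 in the frame of cage between -0.091 and 0.036 m and z of part1 in the frame of cage between 0 and 0.036 m and x of part2 in the frame of cage between -0.046 and 0.046 m and y of part2 in the frame of cage between -0.091 and 0.036 m and z of part2 in the frame of cage between 0 and 0.036 m and x of part3 in the frame of cage between -0.046 and 0.046 m and y of part3 in the frame of cage between -0.091 and 0.036 m and z of part3 in the frame of cage between 0 and 0.036 m and x of part4 in the frame of cage between -0.046 and 0.046 m and y of part4 in the frame of cage between -0.091 and 0.036 m and z of part4 in the frame of cage between 0 and 0.036 m and x of slot_end in the frame of cage between -0.008 and 0.008 m and y of slot_end in the frame of cage between 0.057 and 0.073 m and z of plate in the frame of cage between 0.0475 and 0.056 m and angle between the z axis of plate and the z axis of cage, either way round below 0.06 rad and angle between the y axis of plate and the y axis of cage, either way round below 0.2 rad and ((y of head_a in the frame of cage below 0.1 m and z of head_a in the frame of plate above 0.024 m) or (y of head_b in the frame of cage below 0.1 m and z of head_b in the frame of plate above 0.024 m))), for 0.2 s.
At the end, for the whole second after the job is handed in: All present fittings in the well below the rim; plate flat on the rim (0.06 rad), slot end within 8 mm of the screw axis each way, under its head, within 0.2 rad of the cage; screw done up to within 1.5 mm of touching and pressing on the plate with over 2 N (all of step 2 and ((y of head_a in the frame of cage below 0.1 m and z of head_a in the frame of cage below 0.0785 m and contact force between plate and screw_a above 2 N) or (y of head_b in the frame of cage below 0.1 m and z of head_b in the frame of cage below 0.0785 m and contact force between plate and screw_b above 2 N)) and linear speed of plate below 0.02 m/s).
It fails at once if a bystander (tape, spool, dish, driver, brush) pushed more than 40 mm from its place (distance of any of tape, spool, dish, driver, brush from where it was at the start of the episode above 0.04 m).
Of part1, part2, part3, part4 only 2 to 4 are there at a start; the rules pass over those that are not, and their reading is None.
At some moment in a run one of part1, part2, part3, part4 may be knocked a few centimetres aside while the robot is not near it.
Once in a run the grip may slacken for a moment while it holds something.
It also fails if it takes over 210 s, if anything falls off the work surface, if the arm or the gripper's body presses on something with over 40 N, if the wrist force passes 120 N, or if a joint passes its speed limit or range.

ROBOT

A 7-joint arm with a two-finger parallel gripper is mounted at the origin on the work surface. World frame = base frame: x ahead of the robot, y to its left, z up, the work surface at z = 0. Lengths are in m, angles in rad, forces in N, time in s.
With the tool pointing down it reaches from about 0.425 to 0.925 m from the base axis. Payload 6.8 kg.
Tool frame: the origin (TCP) lies on the front face of the gripper's body, between the roots of the fingers; the fingertips stand 73 mm ahead of it and the grasp point (between the pads) lies 54 mm ahead of it (env.nose_length is the distance from the TCP to the fingertips, in m); z points along the fingers, y is the direction in which the jaws open and shut (so a half turn about z gives the same grasp; the last joint's range is limited). The gripper opens to 85 mm and grips with 20 to 120 N. Pads are 22 mm wide; open, the fingers measure 114 mm over their backs; the gripper's body (76 mm by 85 mm) begins 54 mm behind the grasp point. The pads swing forward as they close: fully open they stand 13 mm farther back than shut.
Start: joints at [-1.458, 0.477, 0.022, 1.555, -0.011, 1.109, -0.083], TCP at [0.148, 0.659, 0.304] pointing down, gripper open.
Joint ranges: [-2.96, 2.96], [-0.34, 2.1], [-1.41, 1.46], [0.24, 2.44], [-1.37, 4.51], [0.17, 1.92], [-2.96, 2.96]. Speed limits (rad/s): [2.39, 2.39, 3.14, 3.14, 3.14, 3.14, 3.14].

INTERFACE

Orientations are given as a unit quaternion [w, x, y, z].
In Python, from cell import env, kin, camera, calibration, job gives the robot as it stands. The module is installed in compiled form; this text tells all that it offers. Calls block until the motion is done:
- env.reach(position, orientation): joint-space move of the TCP to a pose.
- env.movel(position, velocity=0.15, rot=None, stop_force=None): straight line of the TCP; rot=None keeps the orientation; velocity is the mean speed in m/s. With stop_force (N) it stops when the force on the tool has changed by that much, and returns True; else False.
- env.goto_joints(angles): joint-space move.
- env.grip(opening, f_grip=None): finger opening in m; f_grip is the grip in N (None keeps the last); returns when the fingers have stopped.
- env.dwell(seconds).
- kin.inverse_kinematics(position, orientation): joint angles nearest the present ones, or None.
- env.get_state(): the state.
- camera(name): name is "side" or "top"; returns (picture, depth): 384x512x3 uint8, blue, green, red; 384x512 float32, m along the optical axis (not along the pixel's ray), 0 where there is no reading.
- calibration(name): a dict with "fx", "fy", "cx", "cy" (pixels), "rvec" (rotation vector, rad) and "tvec" (3), from world to camera coordinates, as OpenCV has them. Camera axes: x right, y down, z forward; pixel columns grow to the right and rows downward; lengths in m; the calibration is good to about 2 mm. A picture is of the moment at which its call begins. calibration takes no time and is no camera call.
A pose or a line that the arm cannot do raises env.PlanningError and nothing moves.
- job.job_done(): hands the job in, once; it reports no verdict.
The state is a dict: "time": time; "qpos": joint angles; "joint_velocities": joint speeds; "joint_torque": joint torques, N m; "tcp_pos": TCP position; "orientation": TCP orientation; "force": force on the tool from outside, world axes, zero at the start; "torque": the same for the moment, N m; "opening": finger opening in m.
Only numpy, scipy, OpenCV 4.12 (cv2) and the standard library are available. Lean on these libraries where they do the work, as an engineer would, in place of code of your own. Each camera call takes 0.05 s, during which the arm holds its last target.

## Working session

There is one attempt and no reset: what is moved stays moved. The work goes in short steps, each a Python script; the robot and the scene stay as the last script left them, time stands still between calls to the robot, and variables do not carry over. Pictures are saved under pics/ and viewed, and the job is handed in when it is done.

```bash
ls; mkdir -p pics
python3 - <<'E'
from cell import env,kin,camera,calibration,job
import cv2,numpy as np
for n in("top","side"):
    p,d=camera(n); cv2.imwrite(f"pics/{n}0.png",p); np.save(f"pics/{n}0.npy",d)
    print(n,calibration(n))
s=env.get_state();print(s)
E
```

```text
pics
top {'fx': 411.81525472571656, 'fy': 411.81525472571656, 'cx': 249.55522000139868, 'cy': 185.69769716717653, 'rvec': array([ 2.19712157, -2.147476  ,  0.11918538]), 'tvec': array([0.08822504, 0.49623886, 1.67889961])}
side {'fx': 497.5036865394142, 'fy': 497.5036865394142, 'cx': 263.08688349786854, 'cy': 193.6921538401756, 'rvec': array([ 2.28726055, -0.41743602,  0.19333464]), 'tvec': array([-0.43059212,  0.21020151,  1.44175792])}
{'time': 0.1, 'qpos': array([-1.45808954,  0.47773247,  0.02234944,  1.55633187, -0.01149884,
        1.10927814, -0.08309679]), 'joint_velocities': array([-0.00020758, -0.00225949, -0.00240266, -0.00301437,  0.0001104 ,
        0.00209538, -0.00132281]), 'joint_torque': array([ 4.76889385e-03, -5.97762144e+01,  1.61387153e+00, -2.81953990e+01,
        1.28908144e-02,  5.05515112e-03, -2.48996787e-05]), 'tcp_pos': array([0.14775395, 0.65822003, 0.30302163]), 'orientation': array([-2.84221073e-05,  1.10170299e-01,  9.93912394e-01, -8.10269257e-04]), 'force': array([-0.20681341,  1.13980964,  0.44558532]), 'torque': array([-0.04632423, -0.03204201,  0.00536401]), 'opening': 0.08552871703295996}
```

View pics/top0.png

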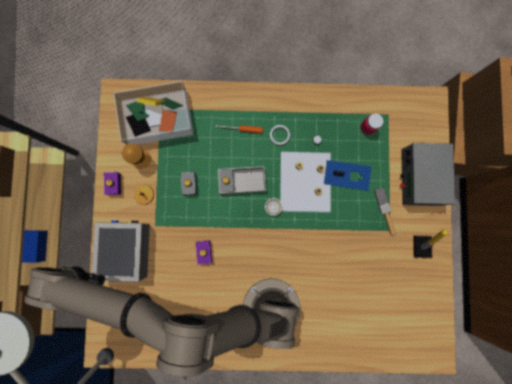

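View pics/side0.png

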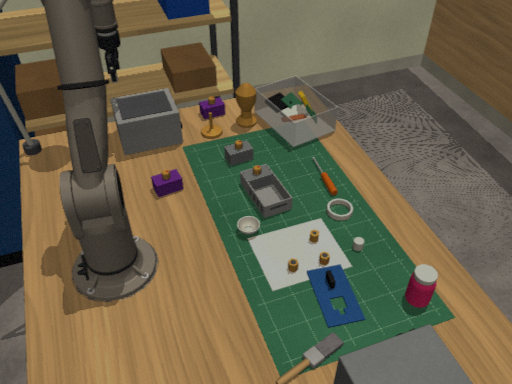

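```bash
cat > h.py <<'E'
from cell import env,kin,camera,calibration,job
import cv2,numpy as np
def cam(n):
    c=calibration(n);K=np.array([[c['fx'],0,c['cx']],[0,c['fy'],c['cy']],[0,0,1.]])
    R=cv2.Rodrigues(c['rvec'])[0];return K,R,np.array(c['tvec'])
def pix2z(n,u,v,z):
    K,R,t=cam(n);d=R.T@np.linalg.inv(K)@np.array([u,v,1.]);o=-R.T@t
    return o+d*(z-o[2])/d[2]
def cloud(n,d):
    K,R,t=cam(n);v,u=np.mgrid[:d.shape[0],:d.shape[1]]
    P=np.stack([(u-K[0,2])/K[0,0]*d,(v-K[1,2])/K[1,1]*d,d],-1)
    return (P-t)@R
def proj(n,P):
    K,R,t=cam(n);q=(K@(R@np.asarray(P).T+t[:,None])).T;return q[:,:2]/q[:,2:]
def quat(yaw): # tool down, tool y axis at angle yaw from world y
    # R = Rz(yaw) * Rx(pi)
    from scipy.spatial.transform import Rotation as Ro
    q=(Ro.from_euler('z',yaw)*Ro.from_euler('x',np.pi)).as_quat();return np.array([q[3],q[0],q[1],q[2]])
def crop(n,p,x0,y0,x1,y1,s,f):
    cv2.imwrite(f,cv2.resize(p[y0:y1,x0:x1],None,fx=s,fy=s,interpolation=cv2.INTER_CUBIC))
E
python3 - <<'E'
from h import *
p=cv2.imread("pics/top0.png");crop("top",p,170,115,400,225,3.4,"pics/topc0.png")
p=cv2.imread("pics/side0.png");crop("side",p,215,125,375,335,2.8,"pics/sidec0.png")
d=np.load("pics/top0.npy")
P=cloud("top",d)
for uv in [(299,166),(320,168),(319,191),(228,181),(188,183),(250,181),(350,175),(300,200)]:
    print(uv,P[uv[1],uv[0]].round(4), d[uv[1],uv[0]])
E
```

```text
(299, 166) [ 0.5801 -0.1034  0.0328] 1.7061663
(320, 168) [ 0.5758 -0.193   0.019 ] 1.7200137
(319, 191) [ 0.4778 -0.1865  0.035 ] 1.6940243
(228, 181) [0.5068 0.1872 0.0671] 1.6627393
(188, 183) [0.4942 0.3472 0.0739] 1.6536545
(250, 181) [0.5164 0.098  0.001 ] 1.7300553
(350, 175) [ 0.552  -0.3235 -0.0009] 1.7382151
(300, 200) [ 0.4417 -0.1137 -0.0042] 1.7288351
```

View pics/topc0.png

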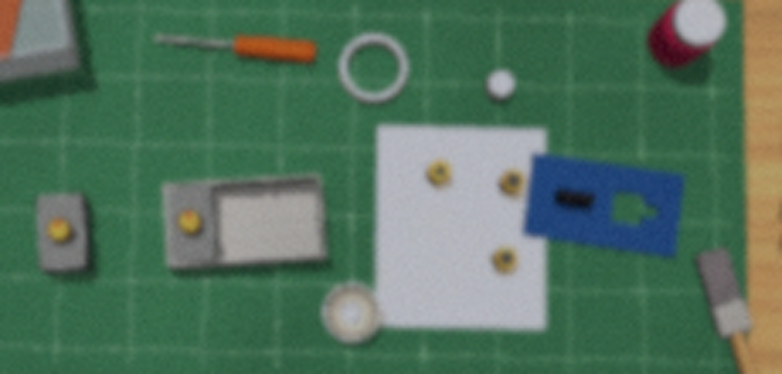

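View pics/sidec0.png

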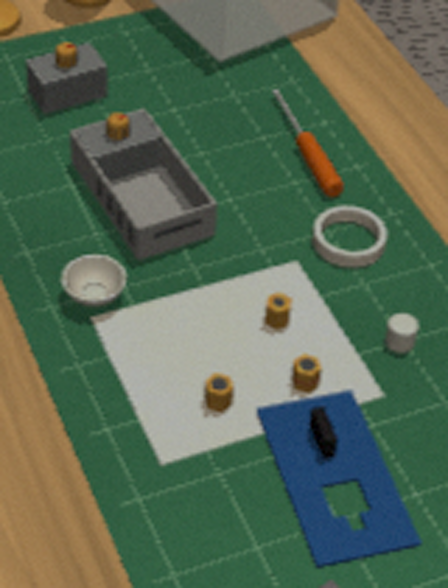

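```bash
cat >> h.py <<'E'
def blobs(n,p,d,lo,hi,roi,z0,z1,zplane,amin=15):
    """hsv mask in roi; return blobs: footprint at zplane (Nx2), cloud pts"""
    h=cv2.cvtColor(p,cv2.COLOR_BGR2HSV);m=cv2.inRange(h,lo,hi)
    mm=np.zeros_like(m);x0,y0,x1,y1=roi;mm[y0:y1,x0:x1]=m[y0:y1,x0:x1]
    k,l,st,c=cv2.connectedComponentsWithStats(mm);out=[]
    C=cloud(n,d)
    for i in range(1,k):
        if st[i,4]<amin:continue
        v,u=np.where(l==i);out.append((st[i,4],c[i],u,v,C[v,u]))
    return out
E
python3 - <<'E'
from h import *
rois={"top":(170,115,400,230),"side":(215,130,375,335)}
for n in("top","side"):
    p=cv2.imread(f"pics/{n}0.png");d=np.load(f"pics/{n}0.npy")
    print(n)
    for a,c,u,v,X in blobs(n,p,d,(12,100,60),(32,255,255),rois[n],0,1,0,8):
        print(' brass',a,c.round(1),pix2z(n,*c,0.03)[:2].round(4),pix2z(n,*c,.015)[:2].round(4),np.median(X,0).round(4))
    for a,c,u,v,X in blobs(n,p,d,(100,110,50),(125,255,255),rois[n],0,1,0,200):
        Q=np.array([pix2z(n,x,y,.005)[:2] for x,y in zip(u,v)])
        r=cv2.minAreaRect((Q*1000).astype(np.float32));print(' plate',a,r,cv2.boxPoints(r).round(1).tolist())
    C=cloud(n,d)
    m=(C[...,2]>.042)&(C[...,2]<.058)&(C[...,0]>.4)&(C[...,0]<.62)&(C[...,1]>.02)&(C[...,1]<.29)
    Q=C[m][:,:2]*1000
    r=cv2.minAreaRect(Q.astype(np.float32));print(' cage',m.sum(),r,cv2.boxPoints(r).round(1).tolist())
E
```

```text
top
 brass 1233 [394.1 172.5] [ 0.5628 -0.499 ] [ 0.565  -0.5044] [ 0.5691 -0.5109 -0.0014]
 brass 69 [251.1 127.3] [0.7392 0.0987] [0.7429 0.0986] [0.7424 0.0948 0.0211]
 brass 8 [242.5 130.8] [0.7238 0.1342] [0.7274 0.1345] [0.7287 0.1347 0.0102]
 brass 8 [251.5 132. ] [0.7194 0.0965] [0.723  0.0964] [0.7255 0.0963 0.0036]
 brass 23 [298.9 165.5] [ 0.5825 -0.1033] [ 0.5848 -0.1052] [ 0.5812 -0.1034  0.0281]
 brass 14 [319.4 169.2] [ 0.569  -0.1887] [ 0.5713 -0.1913] [ 0.5682 -0.1877  0.0265]
 brass 33 [225.5 179.9] [0.5153 0.1996] [0.517  0.2004] [0.5102 0.1988 0.0713]
 brass 35 [187.1 182.4] [0.5014 0.3572] [0.503  0.3594] [0.4976 0.3514 0.0712]
 brass 13 [317.5 191.5] [ 0.4759 -0.181 ] [ 0.4773 -0.1836] [ 0.474  -0.1794  0.0279]
 brass 239 [218.6 228.4] [0.3156 0.2219] [0.3156 0.2229] [ 0.3161  0.2469 -0.001 ]
 plate 934 ((551.4839477539062, -310.84197998046875), (185.30661010742188, 102.28883361816406), 83.13117980957031) [[489.6000061035156, -396.70001220703125], [591.2000122070312, -408.8999938964844], [613.2999877929688, -225.0], [511.79998779296875, -212.6999969482422]]
 cag
[... 864 characters left out ...]
258.5] [ 0.5681 -0.2084] [ 0.5749 -0.1976] [ 0.5709 -0.2043  0.0238]
 brass 87 [292.7 265.3] [ 0.4743 -0.1999] [ 0.4798 -0.189 ] [ 0.4765 -0.1966  0.0256]
 plate 1855 ((550.808349609375, -314.3651428222656), (189.4510955810547, 103.88685607910156), 82.77654266357422) [[487.3999938964844, -401.79998779296875], [590.4000244140625, -414.8999938964844], [614.2999877929688, -226.89999389648438], [511.20001220703125, -213.89999389648438]]
 cage 541 ((519.3887329101562, 129.53631591796875), (104.71198272705078, 197.5838165283203), 4.226853847503662) [[459.8999938964844, 224.1999969482422], [474.5, 27.200000762939453], [578.9000244140625, 34.900001525878906], [564.2999877929688, 231.89999389648438]]
```

```bash
cat >> h.py <<'E'
from scipy.optimize import least_squares
def silcent(n,x,y,r,z0,z1):
    a=np.linspace(0,2*np.pi,24,endpoint=False)
    P=np.array([[x+r*np.cos(t),y+r*np.sin(t),z] for t in a for z in(z0,z1)])
    h=cv2.convexHull((proj(n,P)*16).astype(np.float32));m=cv2.moments(h)
    return np.array([m['m10'],m['m01']])/m['m00']/16, m['m00']/256
def hullcent(n,p,lo,hi,uv,rad):
    h=cv2.cvtColor(p,cv2.COLOR_BGR2HSV);m=cv2.inRange(h,lo,hi);u,v=map(int,np.round(uv))
    mm=np.zeros_like(m);mm[v-rad:v+rad+1,u-rad:u+rad+1]=m[v-rad:v+rad+1,u-rad:u+rad+1]
    ys,xs=np.where(mm)
    if len(xs)<6: return None
    h=cv2.convexHull(np.stack([xs,ys],1).astype(np.int32));k=np.zeros_like(m);cv2.fillConvexPoly(k,h,1)
    ys,xs=np.where(k);return np.array([xs.mean(),ys.mean()]),len(xs)
def locate(pics,x,y,r,z0,z1,lo=(10,90,50),hi=(34,255,255),rad=9):
    res={}
    for n,p in pics.items():
        o=hullcent(n,p,lo,hi,silcent(n,x,y,r,z0,z1)[0],rad)
        if o is None: res[n]=None;continue
        s=least_squares(lambda q:silcent(n,q[0],q[1],r,z0,z1)[0]-o[0],[x,y],diff_step=1e-3)
        res[n]=(s.x.round(4),o[1],round(silcent(n,*s.x,r,z0,z1)[1]))
    return res
E
python3 - <<'E'
from h import *
pics={n:cv2.imread(f"pics/{n}0.png") for n in("top","side")}
for nm,x,y,z0,z1 in [("s_cage",.512,.197,.052,.074),("s_spare",.498,.347,.052,.074),("p",.583,-.107,0,.03),("p",.571,-.194,0,.03),("p",.477,-.187,0,.03)]:
    print(nm,locate(pics,x,y,.014,z0,z1))
from scipy.spatial.transform import Rotation as Ro
for nm,x,y,z in [("screw",.512,.198,.13),("handle",.546,-.272,.1),("closed",.52,.097,.15)]:
    for yaw in np.arange(-180,180,20):
        q=kin.inverse_kinematics([x,y,z],quat(np.radians(yaw)))
        print(nm,yaw,None if q is None else np.round(q[6],2),end='; ')
    print()
E
```

```text
s_cage {'top': (array([0.511 , 0.1976]), 34, 42), 'side': (array([0.5117, 0.1949]), 72, 77)}
s_spare {'top': (array([0.4988, 0.3523]), 39, 44), 'side': (array([0.495 , 0.3617]), 96, 68)}
p {'top': (array([ 0.5848, -0.1046]), 28, 44), 'side': (array([ 0.5861, -0.1058]), 101, 111)}
p {'top': (array([ 0.573 , -0.1946]), 25, 45), 'side': (array([ 0.5768, -0.1957]), 113, 120)}Traceback (most recent call last):
  File "<stdin>", line 4, in <module>
  File "h.py", line 49, in locate
    s=least_squares(lambda q:silcent(n,q[0],q[1],r,z0,z1)[0]-o[0],[x,y],diff_step=1e-3)
    return func(*args, **kwargs)
    result = trf(vector_fun.fun, vector_fun.jac, x0, f0, J0, lb, ub, ftol, xtol,
                 gtol, max_nfev, x_scale, loss_function, tr_solver,
                 tr_options.copy(), verbose, callback=callback_wrapped)
    return trf_no_bounds(
        fun, jac, x0, f0, J0, ftol, xtol, gtol, max_nfev, x_scale,
        loss_function, tr_solver, tr_options, verbose, callback=callback)
    J = jac(x)
    self._update_jac()
    ~~~~~~~~~~~~~~~~^^
    self.J = self.jac_wrapped(xp_copy(self.x), f0
[... 855 characters left out ...]
lf.f(x, *self.args, **self.kwargs)
           ~~~~~~^^^^^^^^^^^^^^^^^^^^^^^^^^^^^^
  File "h.py", line 49, in <lambda>
    s=least_squares(lambda q:silcent(n,q[0],q[1],r,z0,z1)[0]-o[0],[x,y],diff_step=1e-3)
                             ~~~~~~~^^^^^^^^^^^^^^^^^^^^^
  File "h.py", line 35, in silcent
    h=cv2.convexHull((proj(n,P)*16).astype(np.float32));m=cv2.moments(h)
                      ~~~~^^^^^
  File "h.py", line 14, in proj
    K,R,t=cam(n);q=(K@(R@np.asarray(P).T+t[:,None])).T;return q[:,:2]/q[:,2:]
          ~~~^^^
  File "h.py", line 4, in cam
    c=calibration(n);K=np.array([[c['fx'],0,c['cx']],[0,c['fy'],c['cy']],[0,0,1.]])
ValueError: time passes only in moves, steps and waits
```

```bash
python3 - <<'E'
s=open('h.py').read()
s=s.replace("def cam(n):\n    c=calibration(n);","_C={n:calibration(n) for n in('top','side')}\ndef cam(n):\n    c=_C[n];")
open('h.py','w').write(s)
E
cat > m.py <<'E'
from h import *
pics={n:cv2.imread(f"pics/{n}0.png") for n in("top","side")}
for nm,x,y,z0,z1 in [("s_cage",.512,.197,.052,.074),("p",.583,-.107,0,.03),("p",.571,-.194,0,.03),("p",.477,-.187,0,.03)]:
    print(nm,locate(pics,x,y,.014,z0,z1))
from scipy.spatial.transform import Rotation as Ro
for nm,x,y,z in [("screw",.512,.198,.13),("handle",.546,-.272,.1),("closed",.52,.097,.15)]:
    for yaw in np.arange(-180,180,20):
        q=kin.inverse_kinematics([x,y,z],quat(np.radians(yaw)))
        print(nm,yaw,None if q is None else np.round(q[6],2),end='; ')
    print()
E
python3 m.py 2>&1 | tail -30
```

```text
s_cage {'top': (array([0.511 , 0.1976]), 34, 42), 'side': (array([0.5117, 0.1949]), 72, 77)}
p {'top': (array([ 0.5848, -0.1046]), 28, 44), 'side': (array([ 0.5861, -0.1058]), 101, 111)}
p {'top': (array([ 0.573 , -0.1946]), 25, 45), 'side': (array([ 0.5768, -0.1957]), 113, 120)}
p {'top': (array([ 0.4766, -0.1853]), 22, 44), 'side': (array([ 0.4807, -0.1862]), 117, 122)}
screw -180 1.22; screw -160 1.52; screw -140 1.8; screw -120 2.1; screw -100 2.4; screw -80 2.69; screw -60 -2.08; screw -40 -1.73; screw -20 -1.39; screw 0 -1.57; screw 20 -1.27; screw 40 -0.94; screw 60 -0.59; screw 80 -0.29; screw 100 0.02; screw 120 0.32; screw 140 0.63; screw 160 0.93; 
handle -180 2.39; handle -160 2.7; handle -140 2.94; handle -120 2.88; handle -100 -1.96; handle -80 -1.61; handle -60 -1.26; handle -40 -1.04; handle -20 -0.69; handle 0 -0.34; handle 20 0.01; handle 40 0.36; handle 60 0.43; handle 80 0.67; handle 100 0.92; handle 120 1.35; handle 140 1.63; handle 160 2.0; 
closed -180 1.45; closed -160 1.77; closed -140 2.08; closed -120 2.36; closed -100 2.66; closed -80 -2.28; closed -60 -1.93; closed -40 -1.58; closed -20 -1.23; closed 0 -1.34; closed 20 -1.07; closed 40 -0.75; closed 60 -0.43; closed 80 -0.11; closed 100 0.2; closed 120 0.52; closed 140 0.83; closed 160 1.14;
```

```bash
cat >> h.py <<'E'
CY=np.radians(4.7); CC=np.array([.518,.132])
def cage(x,y): 
    c,s=np.cos(CY),np.sin(CY);return CC+np.array([c*x-s*y,s*x+c*y])
def st(msg=""):
    s=env.get_state();print(msg,"t%.1f"%s['time'],s['tcp_pos'].round(4),"op%.4f"%s['opening'],"F",s['force'].round(1),"T",s['torque'].round(2),"j7 %.2f"%s['qpos'][6]);return s
def snap(tag):
    o={}
    for n in("top","side"):
        p,d=camera(n);cv2.imwrite(f"pics/{n}{tag}.png",p);np.save(f"pics/{n}{tag}.npy",d);o[n]=p
    return o
def pick(x,y,yaw=CY+np.pi/2,tip=.006):
    q=quat(yaw);env.grip(.055,60)
    env.reach([x,y,.2],q)
    print('stop',env.movel([x,y,.073+tip],.12,stop_force=15))
    env.grip(.0,60);st('gripped')
    env.movel([x,y,.2],.2);return st('lifted')
def place(cx,cy,yaw=CY+np.pi/2,tip=.012):
    x,y=cage(cx,cy);q=quat(yaw)
    env.reach([x,y,.2],q);s=st('over')
    print('stop',env.movel([x,y,.073+tip],.1,stop_force=8));st('down')
    env.grip(.042);env.movel([x,y,.2],.2)
E
python3 - <<'E'
from h import *
s=pick(.5855,-.1052); 
if s['opening']>.02: place(0,-66)
st();snap("1")
p=cv2.imread("pics/side1.png");crop("side",p,215,125,375,335,2.8,"pics/sidec1.png")
E
```

```text
stop False
gripped t5.1 [ 0.5859 -0.1053  0.0799] op0.0276 F [-0.3  0.4  5.5] T [0.22 0.33 0.04] j7 0.92
lifted t5.9 [ 0.5849 -0.1046  0.199 ] op0.0270 F [-0.2 -0.8 -0.7] T [0.02 0.03 0.03] j7 0.80Traceback (most recent call last):
  File "<stdin>", line 3, in <module>
  File "h.py", line 71, in place
    env.reach([x,y,.2],q);s=st('over')
    ~~~~~~~~~^^^^^^^^^^^^
cell.PlanningError: the arm cannot take that pose within its joint ranges
```

Unit slip (mm vs m) in the place call; nothing moved.

Run:
```python
from h import *
place(0,-.066)
st();snap("1")
p=cv2.imread("pics/side1.png");crop("side",p,215,125,375,335,2.8,"pics/sidec1.png")
```

```text
over t6.7 [0.5233 0.0657 0.1995] op0.0271 F [-0.2 -0.4 -0.9] T [-0.06  0.03  0.02] j7 0.53
stop False
down t8.0 [0.5238 0.0662 0.0855] op0.0270 F [ 0.  -0.2 -0.7] T [-0.    0.01 -0.01] j7 0.68
 t9.0 [0.5228 0.0666 0.1992] op0.0416 F [0.3 0.8 0.2] T [-0.02 -0.01  0.01] j7 0.53
```

View pics/sidec1.png

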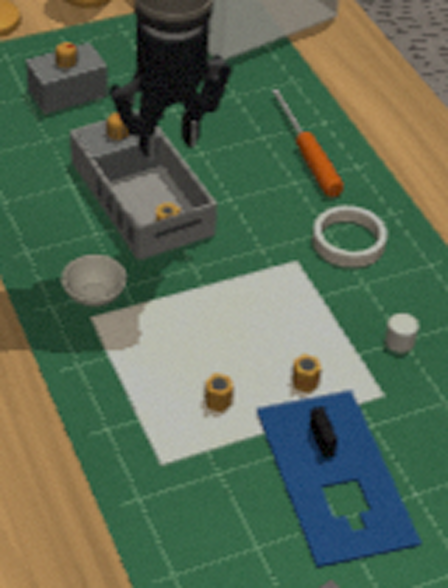

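Run:
```python
from h import *
pl=[-.027,.010]
for i,(x,y) in enumerate([(.575,-.195),(.4787,-.1858)]):
    o=snap(f"2{i}")
    r=locate(o,x,y,.014,0,.03);print(r)
    if any(v is None or np.hypot(*(v[0]-[x,y]))>.008 for v in r.values()): print("moved?");break
    s=pick(x,y)
    if s['opening']<.02: print('missed');break
    place(0,pl[i])
    st()
x,y=.52,-.05;env.reach([x,y,.3],quat(CY+np.pi/2))
snap("3")
p=cv2.imread("pics/side3.png");crop("side",p,215,125,375,335,2.8,"pics/sidec3.png")
```

```text
{'top': (array([ 0.5733, -0.1938]), 22, 45), 'side': (array([ 0.5768, -0.1957]), 113, 120)}
stop False
gripped t12.0 [ 0.5754 -0.1951  0.08  ] op0.0267 F [-1.5  0.5  5. ] T [0.24 0.24 0.05] j7 1.04
lifted t12.8 [ 0.5745 -0.1943  0.199 ] op0.0271 F [-0.  -0.1 -2.4] T [-0.   -0.03  0.03] j7 0.92
over t13.9 [0.5205 0.1037 0.2   ] op0.0262 F [ 0.6 -0.1 -0.4] T [-0.04  0.04  0.01] j7 0.44
stop False
down t15.2 [0.5206 0.1051 0.0855] op0.0267 F [-0.7 -0.3 -1. ] T [ 0.02 -0.06 -0.01] j7 0.59
 t16.3 [0.5196 0.1054 0.1992] op0.0420 F [ 0.5  0.  -0.2] T [ 0.01 -0.01 -0.02] j7 0.44
{'top': (array([ 0.4779, -0.1855]), 19, 44), 'side': (array([ 0.4807, -0.1862]), 117, 122)}
stop False
gripped t19.3 [ 0.4791 -0.1859  0.0798] op0.0260 F [-0.6  1.2  6.4] T [ 0.24  0.27 -0.01] j7 1.14
lifted t20.1 [ 0.4783 -0.1852  0.1992] op0.0259 F [ 0.1 -0.2 -0.9] T [ 0.05 -0.01  0.02] j7 0.96
over t21.3 [0.5172 0.1401 0.2   ] op0.0263 F [ 0.4 -0.1 -1.3] T [-0.   -0.03 -0.02] j7 0.36
stop False
down t22.6 [0.5176 0.142  0.0855] op0.0260 F [-0.3 -0.8 -0.9] T [-0.01  0.02  0.01] j7 0.51
 t23.7 [0.5166 0.1422 0.1992] op0.0419 F [-0.  -0.3 -0.6] T [-0.    0.01  0.01] j7 0.36
```

View pics/sidec3.png

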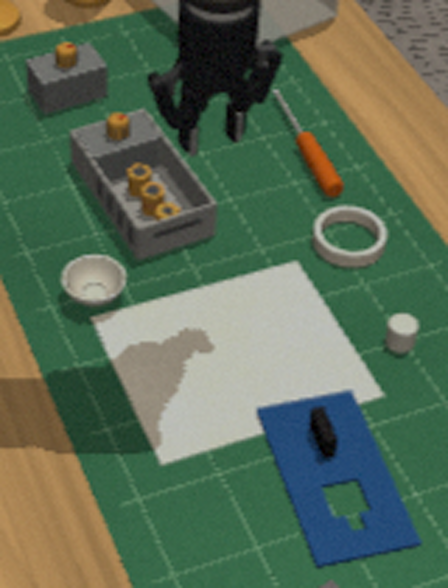

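```bash
cat >> h.py <<'E'
SX,SY=.512,.1963
E
python3 - <<'E'
from h import *
yaw=np.radians(100)
env.grip(.06,40)
env.reach([SX,SY,.2],quat(yaw))
print(env.movel([SX,SY,.073+.056],.1,stop_force=12));st('down')
env.grip(0,40);st('grip');env.dwell(.3);st()
for d in(.06,.12,0,-.06,-.12,0):
    env.movel([SX,SY,.129],.05,rot=quat(yaw+d));env.dwell(.1);st('d%.2f'%d)
snap("4");p=cv2.imread("pics/side4.png");crop("side",p,215,125,315,215,5,"pics/sidec4.png")
E
```

```text
False
down t26.8 [0.5124 0.1961 0.1294] op0.0598 F [ 0.1  0.2 -0.5] T [-0.02 -0.01 -0.02] j7 0.43
grip t27.2 [0.5116 0.1963 0.1298] op0.0260 F [-4.  -1.2  8.8] T [-0.14  0.85 -0.04] j7 0.43
 t27.5 [0.5116 0.1963 0.1297] op0.0262 F [-3.4 -2.1  8.6] T [-0.11  0.87  0.04] j7 0.43
d0.06 t27.9 [0.5117 0.1963 0.1299] op0.0262 F [-4.6 -1.1 10.7] T [-0.09  1.03  0.06] j7 0.47
d0.12 t28.2 [0.5118 0.1963 0.1301] op0.0262 F [-4.9  0.1 12.3] T [-0.16  1.17  0.02] j7 0.52
d0.00 t28.6 [0.5116 0.1963 0.1297] op0.0257 F [-4.3  0.2  9.2] T [-0.09  0.97 -0.02] j7 0.43
d-0.06 t28.9 [0.5116 0.1957 0.1297] op0.0263 F [-4.2 -1.9  9.5] T [-0.38  0.95  0.08] j7 0.38
d-0.12 t29.3 [0.5116 0.1953 0.1297] op0.0258 F [-2.5 -2.8  8.5] T [-0.67  0.99  0.43] j7 0.33
d0.00 t29.7 [0.5118 0.1953 0.13  ] op0.0259 F [-5.  -3.1 11.9] T [-0.64  1.08  0.01] j7 0.43
```

View pics/sidec4.png

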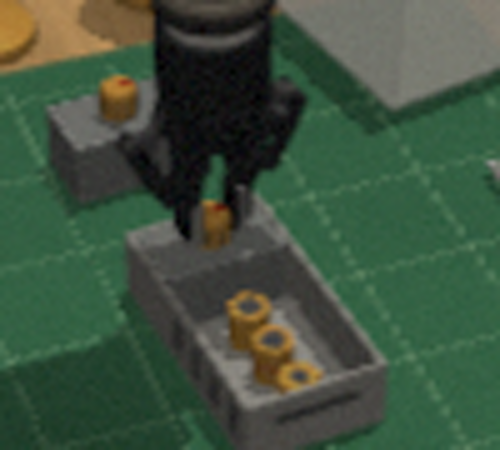

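```bash
cat > turn.py <<'E'
from h import *
def turn(x,y,z0,yaw0,total,step,rise,tmax=.6,f=60):
    """grip at z0,yaw0, rotate by total, following rise m/rad"""
    n=int(np.ceil(abs(total)/step))
    for i in range(1,n+1):
        a=total*i/n
        env.movel([x,y,z0+rise*a],.05,rot=quat(yaw0+a))
        s=env.get_state();print("a%.2f"%a,"t%.1f"%s['time'],"F",s['force'].round(1),"T",s['torque'].round(2),"op%.4f"%s['opening'],"z%.4f"%s['tcp_pos'][2])
        if abs(s['torque'][2])>tmax or np.linalg.norm(s['force'])>45: print('STOP');return a
    return total
E
python3 - <<'E'
from turn import *
env.grip(.045);x,y=.5113,.1960
yaw0=np.radians(-20)
env.movel([x,y,.17],.1);env.reach([x,y,.17],quat(np.radians(40)));env.reach([x,y,.17],quat(yaw0));st('pre')
print(env.movel([x,y,.073+.055],.1,stop_force=12))
env.grip(0,60);st('grip')
a=turn(x,y,.128,yaw0,2.9,.25,.004)
env.dwell(.2);st('end')
E
```

```text
pre t32.3 [0.5113 0.1959 0.17  ] op0.0450 F [-0.5 -0.2  0.1] T [-0.05  0.02 -0.02] j7 -1.36
False
grip t33.2 [0.512  0.1967 0.129 ] op0.0256 F [-0.1  3.   6.6] T [0.56 0.11 0.01] j7 -1.33
a0.24 t33.6 F [-0.5  4.4  7.9] T [0.85 0.02 0.02] op0.0257 z0.1299
a0.48 t34.0 F [-0.2  5.2  7.7] T [0.94 0.16 0.06] op0.0252 z0.1309
a0.72 t34.4 F [-1.2  4.7  8.8] T [ 1.08  0.16 -0.03] op0.0256 z0.1318
a0.97 t34.8 F [-1.   5.5  9.7] T [1.19 0.26 0.01] op0.0256 z0.1328
a1.21 t35.2 F [-1.7  5.7  8.7] T [ 1.23  0.35 -0.02] op0.0254 z0.1337
a1.45 t35.6 F [-2.1  6.  11.6] T [1.3  0.53 0.02] op0.0255 z0.1347
a1.69 t36.0 F [-3.6  6.6 11.4] T [ 1.29  0.62 -0.03] op0.0256 z0.1356
a1.93 t36.3 F [-3.7  6.1 11.7] T [ 1.32  0.78 -0.02] op0.0255 z0.1366
a2.17 t36.7 F [-5.   4.9 12.4] T [1.31 0.89 0.02] op0.0257 z0.1375
a2.42 t37.1 F [-4.2  5.9 13.3] T [ 1.28  1.05 -0.01] op0.0253 z0.1385
a2.66 t37.5 F [-5.6  5.9 13.6] T [1.23 1.15 0.03] op0.0252 z0.1394
a2.90 t37.9 F [-5.3  5.1 14. ] T [ 1.15  1.18 -0.01] op0.0251 z0.1404
end t38.1 [0.5108 0.1975 0.1404] op0.0252 F [-6.3  5.  14.4] T [ 1.12  1.24 -0.03] j7 1.10
```

Run:
```python
from h import *
env.grip(.045);env.movel([.5113,.196,.2],.15)
env.reach([.52,-.05,.3],quat(np.radians(90)))
o=snap("5");p=o["side"];crop("side",p,215,125,375,335,2.8,"pics/sidec5.png")
for top in(.074,.086):print(locate(o,.511,.197,.014,top-.022,top))
for n in o:
    d=np.load(f"pics/{n}5.npy");C=cloud(n,d)
    m=(np.hypot(C[...,0]-.511,C[...,1]-.197)<.012);print(n,np.percentile(C[m][:,2],[10,50,90]).round(4))
    C=cloud(n,np.load(f"pics/{n}0.npy"));m=(np.hypot(C[...,0]-.511,C[...,1]-.197)<.012);print(n,'before',np.percentile(C[m][:,2],[10,50,90]).round(4))
```

```text
{'top': (array([0.5127, 0.199 ]), 38, 42), 'side': (array([0.5163, 0.2077]), 72, 76)}
{'top': (array([0.5113, 0.1984]), 38, 42), 'side': (array([0.5113, 0.1941]), 72, 77)}
top [0.0778 0.0846 0.0895]
top before [0.0645 0.0714 0.0761]
side [0.0489 0.0779 0.0867]
side before [0.0562 0.0715 0.0774]
```

View pics/sidec5.png

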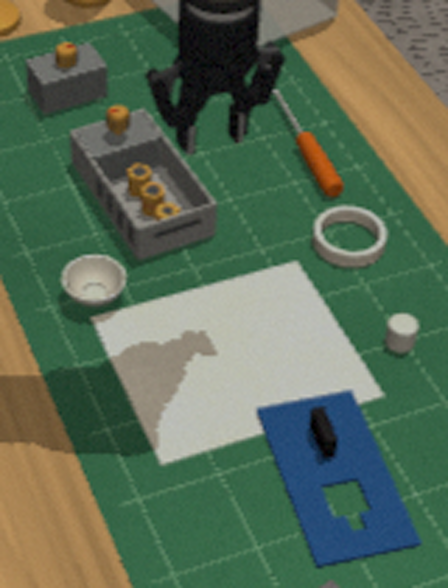

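Run:
```python
from h import *
x,y=.556,-.2735; R=np.radians
env.grip(.05,100)
env.reach([x,y,.2],quat(R(83)))
print(env.movel([x,y,.0815],.12,stop_force=12));st('down')
env.grip(0,100);s=st('grip')
if .008<s['opening']<.02:
    env.movel([x,y,.12],.08);st('up');env.movel([x,y,.3],.15);st('up')
    env.dwell(.1);st()
    env.reach([.55,-.12,.3],quat(R(0)));st('mid')
    env.reach([.517,.1267,.25],quat(R(-85.3)));st('over')
    o=snap("6");crop("side",o["side"],215,80,375,260,3,"pics/sidec6.png");crop("top",o["top"],190,130,310,220,5,"pics/topc6.png")
```

```text
False
down t42.5 [ 0.5564 -0.2739  0.0823] op0.0500 F [-0.1 -0.  -0.7] T [-0.01  0.01  0.01] j7 0.94
grip t42.9 [ 0.5563 -0.2736  0.0823] op0.0122 F [-0.8  1.8  5.8] T [ 0.27  0.2  -0.05] j7 0.94
up t43.5 [ 0.5561 -0.2733  0.1201] op0.0123 F [ 0.8 -0.9 -1.3] T [ 0.02  0.05 -0.07] j7 0.91
up t44.9 [ 0.5557 -0.2731  0.299 ] op0.0119 F [-0.1  0.1 -0.9] T [-0.    0.04 -0.  ] j7 0.76
 t45.0 [ 0.5557 -0.2732  0.2991] op0.0120 F [-0.3  0.1 -0.8] T [ 0.02  0.01 -0.03] j7 0.76
mid t46.4 [ 0.55   -0.1204  0.3   ] op0.0120 F [-0.4 -1.1 -1.9] T [-0.03 -0.09  0.07] j7 -0.82
over t48.0 [0.5172 0.126  0.2502] op0.0122 F [-0.  -0.7 -1.4] T [-0.11  0.01 -0.01] j7 -2.68
```

```bash
ls pics | grep c6
```

```text
sidec6.png
topc6.png
```

View pics/sidec6.png

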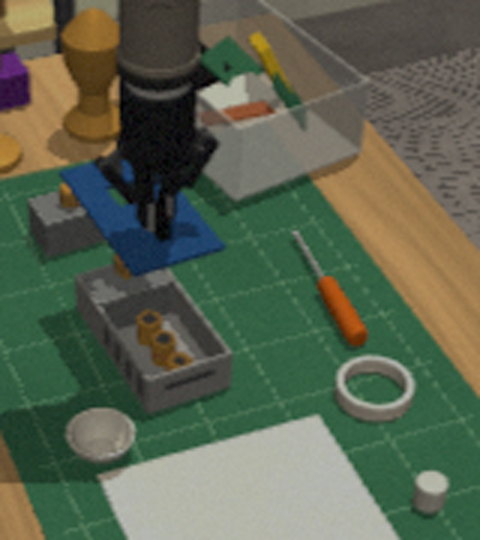

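View pics/topc6.png

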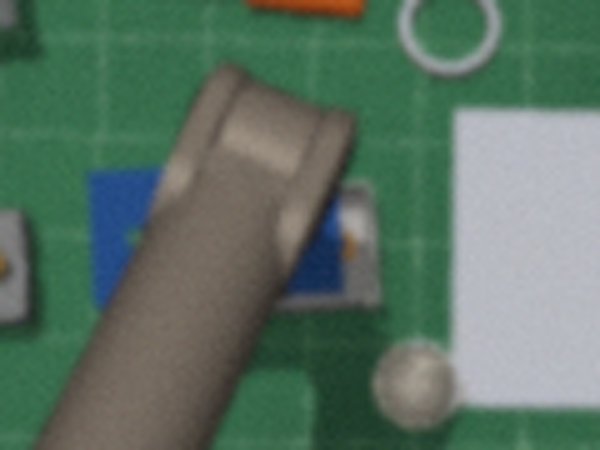

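Run:
```python
from h import *
env.movel([.517,.1267,.176],.1);st()
o=snap("7");crop("side",o["side"],215,110,315,210,6,"pics/sidec7.png")
p=o["side"].copy()
```

```text
t49.0 [0.5174 0.1266 0.1764] op0.0119 F [ 0.3  0.2 -1.3] T [-0.04  0.01  0.02] j7 -2.60
```

View pics/sidec7.png

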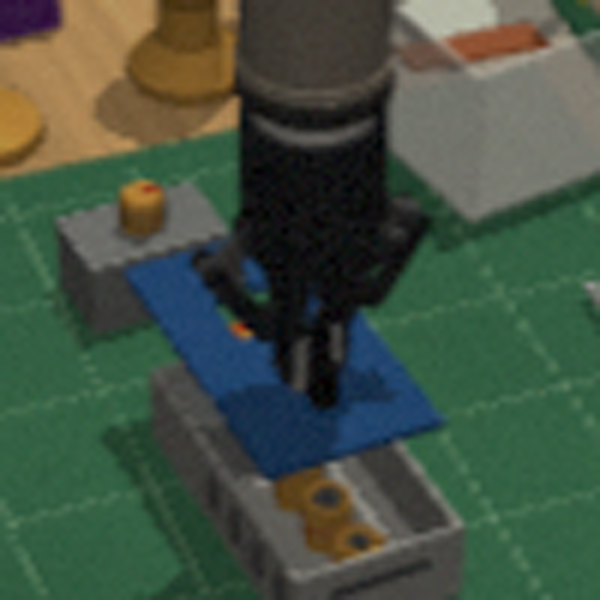

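Run:
```python
from h import *
z=.176-.082+.005
th=CY; c,s=np.cos(th),np.sin(th)
o=np.array([.517,.1267])+.04*np.array([-s,c])
for nm,(u,v),lx,ly in [("+y,-x",(126,270),-.052,.095),("-y -x",(268,476),-.052,-.095),("-y +x",(443,422),.052,-.095)]:
    w=pix2z("side",215+(u+.5)/6-.5,110+(v+.5)/6-.5,z)[:2]
    print(nm,w.round(4),(o+[c*lx-s*ly,s*lx+c*ly]).round(4))
w=pix2z("side",215+241/6-.5,110+331/6-.5,.086);print('mark/head vis',w)
```

```text
+y,-x [0.4575 0.2522] [0.4541 0.257 ]
-y -x [0.4717 0.064 ] [0.4697 0.0676]
-y +x [0.5733 0.0715] [0.5733 0.0761]
mark/head vis [0.50459027 0.19485607 0.086     ]
```

Run:
```python
from h import *
x,y=.516,.129
env.movel([x,y,.176],.05);st()
b=env.movel([x,y,.1325],.05,stop_force=6);print(b);st()
o=snap("8");crop("side",o["side"],215,110,315,210,6,"pics/sidec8.png")
```

```text
t49.4 [0.516  0.1293 0.1762] op0.0123 F [-0.1 -0.3 -1.7] T [-0.12  0.04  0.04] j7 -2.61
True
 t50.2 [0.5156 0.1289 0.1323] op0.0122 F [-0.3  0.3  5.8] T [ 0.04  0.09 -0.01] j7 -2.56
```

View pics/sidec8.png

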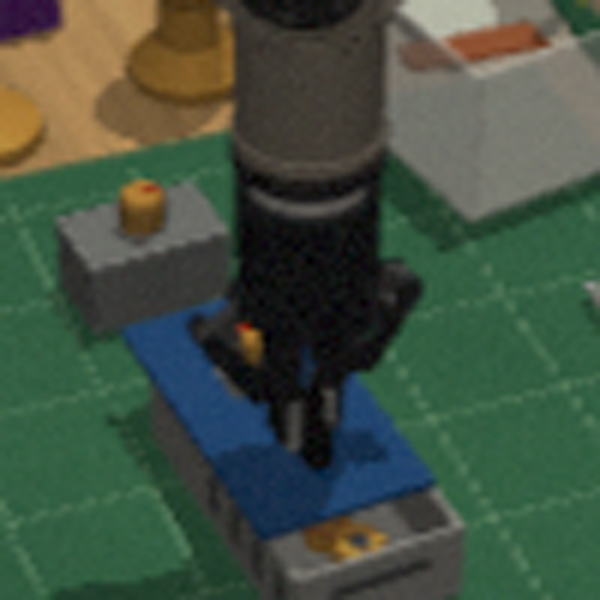

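Run:
```python
from h import *
x,y=.516,.129;c,s=np.cos(CY),np.sin(CY)
env.movel([x,y,.1335],.03)
x2,y2=x+.032*s,y-.032*c
print(env.movel([x2,y2,.1335],.04,stop_force=10));st()
print(env.movel([x2,y2,.1310],.03,stop_force=8));st()
o=snap("9");crop("side",o["side"],215,110,315,210,6,"pics/sidec9.png")
```

```text
False
 t51.5 [0.5186 0.0973 0.1335] op0.0124 F [-0.4  0.9 -2.1] T [-0.03  0.01  0.01] j7 -2.50
False
 t51.8 [0.5189 0.0973 0.1322] op0.0118 F [-5.8  1.  16.3] T [0.23 0.97 0.02] j7 -2.50
```

View pics/sidec9.png

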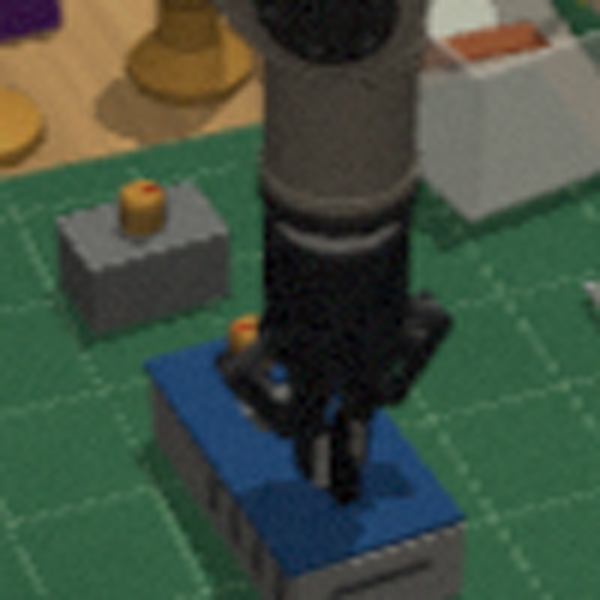

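Run:
```python
from h import *
env.grip(.04,60);env.movel([.5186,.0973,.2],.15)
env.reach([.52,-.12,.3],quat(np.radians(0)))
o=snap("10");crop("side",o["side"],215,110,315,210,6,"pics/sidec10.png");crop("top",o["top"],190,140,290,215,6,"pics/topc10.png")
rois={"top":(200,150,290,215),"side":(215,130,375,335)}
for n in("top","side"):
    p=o[n];d=np.load(f"pics/{n}10.npy")
    for a,c,u,v,X in blobs(n,p,d,(100,110,50),(125,255,255),rois[n],0,1,0,150):
        Q=np.array([pix2z(n,x,y,.055)[:2] for x,y in zip(u,v)])
        r=cv2.minAreaRect((Q*1000).astype(np.float32));print(n,'plate',a,r)
print(locate(o,.5113,.1965,.014,.064,.086))
```

```text
top plate 1019 ((514.6482543945312, 135.58505249023438), (104.78186798095703, 189.93418884277344), 4.916098594665527)
side plate 1020 ((515.3112182617188, 131.45306396484375), (105.11387634277344, 191.93861389160156), 4.485620021820068)
{'top': (array([0.5111, 0.1975]), 30, 42), 'side': (array([0.5114, 0.1945]), 70, 77)}
```

View pics/sidec10.png

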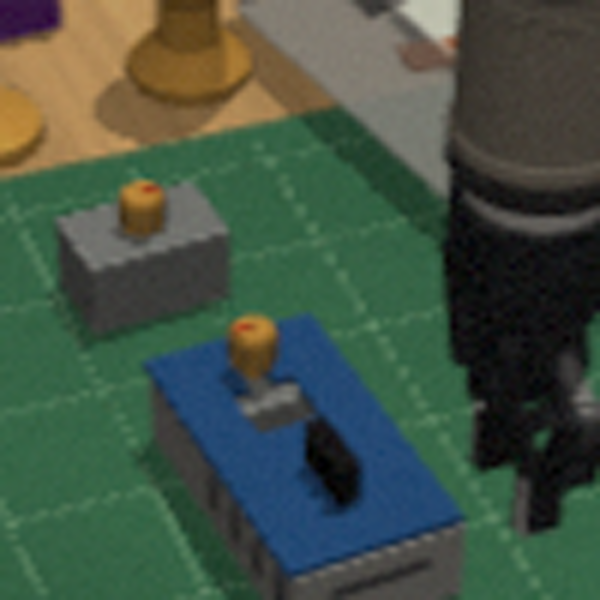

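View pics/topc10.png

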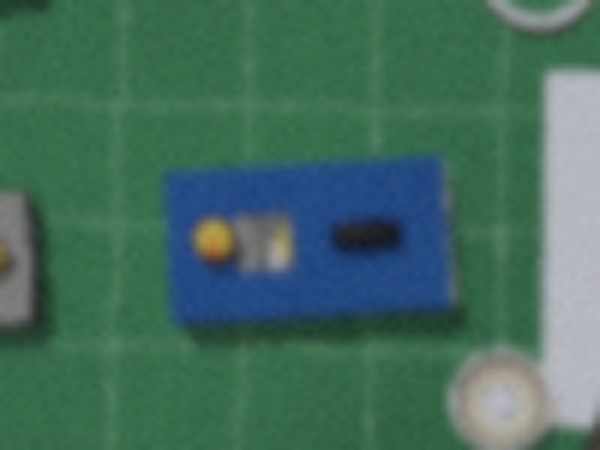

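Run:
```python
from turn import *
x,y=.5108,.1970
yaw0=np.radians(145);z0=.073+.067
env.grip(.045,70)
env.reach([x,y,.2],quat(np.radians(90)));env.reach([x,y,.2],quat(yaw0));st('pre')
print(env.movel([x,y,z0],.1,stop_force=10));st()
env.grip(0,70);st('grip')
a=turn(x,y,z0,yaw0,-2.6,.15,.004,tmax=.35)
env.dwell(.2);st('end')
```

```text
pre t56.5 [0.5112 0.196  0.2002] op0.0448 F [-0.2 -0.   0.7] T [ 0.01  0.01 -0.01] j7 0.60
False
 t57.3 [0.5111 0.1971 0.1403] op0.0451 F [ 0.4 -0.3  0.5] T [-0.02  0.01  0.04] j7 0.63
grip t57.6 [0.5113 0.1972 0.141 ] op0.0252 F [-1.6 -0.6  6.1] T [-0.09  0.21  0.01] j7 0.63
a-0.14 t57.9 F [-1.3 -0.1  7.3] T [-0.11  0.32 -0.06] op0.0250 z0.1404
a-0.29 t58.2 F [-1.6 -1.   6.1] T [-0.16  0.29 -0.1 ] op0.0251 z0.1398
a-0.43 t58.5 F [-1.4 -0.1  7.1] T [-0.17  0.31 -0.07] op0.0252 z0.1392
a-0.58 t58.8 F [-0.8 -1.5  6.9] T [-0.2   0.33 -0.05] op0.0248 z0.1387
a-0.72 t59.1 F [-1.8  0.5  6.3] T [-0.24  0.41 -0.08] op0.0249 z0.1381
a-0.87 t59.4 F [-2.  -0.2  6.7] T [-0.16  0.4  -0.09] op0.0252 z0.1375
a-1.01 t59.6 F [-2.  -1.6  8.3] T [-0.21  0.39 -0.05] op0.0252 z0.1369
a-1.16 t59.9 F [-2.4 -0.9  7.5] T [-0.14  0.42 -0.11] op0.0252 z0.1363
a-1.30 t60.2 F [-2.3 -0.6  8.3] T [-0.15  0.48 -0.1 ] op0.0254 z0.1357
a-1.44 t60.5 F [-1.  -1.3  8.8] T [-0.23  0.5  -0.15] op0.0250 z0.1352
a-1.59 t60.8 F [-2.3 -1.2  8.3] T [-0.14  0.52 -0.09] op0.0252 z0.1346
a-1.73 t61.1 F [-3.  -0.2  8.6] T [-0.12  0.56 -0.18] op0.0254 z0.1340
a-1.88 t61.4 F [-2.6 -0.5  9.6] T [-0.08  0.56 -0.11] op0.0249 z0.1334
a-2.02 t61.7 F [-2.9  0.1  8.6] T [-0.19  0.58 -0.1 ] op0.0254 z0.1328
a-2.17 t62.0 F [-3.4 -0.6 10.5] T [-0.1   0.54 -0.12] op0.0254 z0.1323
a-2.31 t62.3 F [-3.8 -1.1 13.7] T [-0.15  0.95  0.07] op0.0251 z0.1321
a-2.46 t62.6 F [-6.2 -1.  20.2] T [-0.22  1.4   0.31] op0.0252 z0.1320
a-2.60 t62.9 F [-7.2 -0.8 26.3] T [-0.26  1.75  0.42] op0.0252 z0.1319
STOP
end t63.0 [0.5113 0.1972 0.1318] op0.0252 F [-8.  -0.7 25.6] T [-0.23  1.64  0.44] j7 -1.41
```

Run:
```python
from turn import *
a=turn(.5108,.1970,.132,np.radians(145)-2.6,-.15,.15,0,tmax=.9)
env.dwell(.2);st('tight')
env.grip(.045);env.dwell(.2);st();env.movel([.511,.197,.2],.15)
env.reach([.52,-.12,.3],quat(np.radians(0)))
env.dwell(.3);o=snap("11");crop("side",o["side"],215,110,315,210,6,"pics/sidec11.png");cv2.imwrite("pics/full11.png",o["side"])
rois={"top":(200,150,290,215),"side":(215,130,375,335)}
for n in("top","side"):
    p=o[n];d=np.load(f"pics/{n}11.npy");C=cloud(n,d)
    for a,c,u,v,X in blobs(n,p,d,(100,110,50),(125,255,255),rois[n],0,1,0,150):
        Q=np.array([pix2z(n,x,y,.055)[:2] for x,y in zip(u,v)])
        r=cv2.minAreaRect((Q*1000).astype(np.float32));print(n,'plate',a,r,np.median(X[:,2]))
    m=(np.hypot(C[...,0]-.511,C[...,1]-.197)<.012);print(n,np.percentile(C[m][:,2],[10,50,90]).round(4))
print(locate(o,.5113,.1965,.014,.055,.077)); st()
```

```text
a-0.15 t63.4 F [ 0.1 -0.8 -0.4] T [-0.01 -0.04  0.78] op0.0247 z0.1320
tight t63.5 [0.5108 0.1973 0.132 ] op0.0253 F [-0.1 -0.3 -0.5] T [ 0.16 -0.05  0.86] j7 -1.53
 t64.1 [0.5109 0.1969 0.1321] op0.0452 F [-0.5  0.4  0.5] T [ 0.    0.02 -0.01] j7 -1.53
top plate 1020 ((514.558349609375, 135.7237548828125), (105.18622589111328, 189.6661376953125), 4.860780715942383) 0.053565569740932475
top [0.0696 0.0753 0.0787]
side plate 1004 ((515.2639770507812, 131.45458984375), (104.64582061767578, 192.06141662597656), 4.626605987548828) 0.0548257750994289
side [0.0547 0.0728 0.0775]
{'top': (array([0.5118, 0.1978]), 29, 42), 'side': (array([0.511 , 0.1946]), 64, 77)}
 t66.3 [ 0.5201 -0.1196  0.2999] op0.0449 F [ 1.1 -0.3  0.1] T [-0.03 -0.03  0.05] j7 -1.00
```

View pics/sidec11.png

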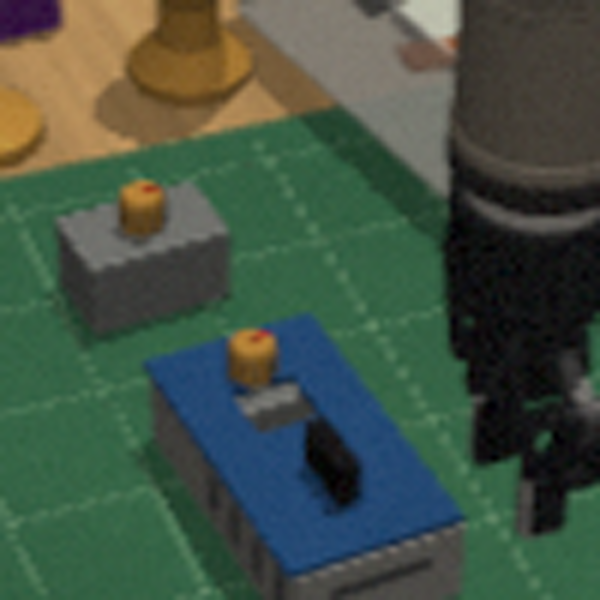

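View pics/top11.png

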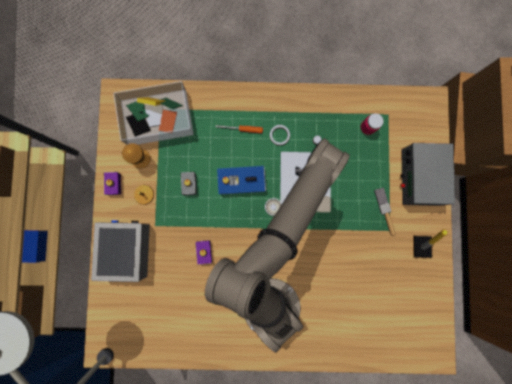

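```bash
python3 -c "
from cell import job
print(job.job_done())"
```

```text
the job is handed in; nothing more can be done
None
```

The cage is closed and clamped, and the job is handed in. The last robot clock reading before handing in was 66 s of the 210 s allowed. No verdict is reported, so the checks below are my own.

**Fittings:** Three were on the bench. I stood all three in the well; the last clear view of all three was just before the cover went on.

**Screw:** It gives counter-clockwise, so it has a right-hand thread. I backed it off about 11.6 mm by the turn; the cameras showed a rise of roughly 6 mm (side) to 13 mm (top). I lowered the plate over the head, slid it 32 mm home, then tightened the screw to about 0.86 N m.

**Last checks:**
- **Plate:** Flat on the rim, with its yaw within about 0.3° of the cage's and the slot end about 1–2 mm from the screw axis.
- **Screw head:** Seated on the plate, top at about 77 mm. The clamping force itself was not measured after I let go; I infer it from the tightening torque.
- **Bystanders:** Tape, spool, driver, dish and brush look unmoved in the pictures.

**Disagreement:** The two cameras differ by 3–4 mm in y for both the plate and the screw. I used averages and checked the relative position within each camera.

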